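# Empty the counted lot from the drop cup into the packing bin

## Task

The counted lot of two rubber tubes is waiting in the drop cup on the counting scale. Carry the cup upright by its handle to the deep packing bin, hold it inside the mouth and press its trip tab down on the bin's rim so that the bottom flap swings open and both tubes drop into the bin, none anywhere else. Then stand the cup, flap shut, back on its feet in the middle of the scale's platform for the next count, and leave the other things on the bench where they are.

Things in the scene. Friction and masses are not known exactly. Their poses are not given: they have to be found in the camera images.
- drop_cup: Open sheet-aluminium cup on four feet, 65 (x) x 75 (y) x 150 mm high over its bow handle, 0.28 kg empty. Origin: under its middle, at the feet's soles; z up. Walls 41 to 93 mm above the origin, inside 60 x 70 mm. Its bottom is a hinged flap (upper face 41 mm above the origin), hinged on the +x side, where the flap runs on outside as a trip tab. Feet inside x = +-33, y = +-39 mm.
- handle (a point): Centre of the cup's wooden handle bar, 138 mm above the cup's origin. The bar runs along the cup's x, 65 mm long, 14 mm thick (y), 24 mm high; pinch it from above across its 14 mm. The walls' upper edges lie 45 mm below this point.
- tab (a point): Roller nose at the end of the trip tab, radius 5 mm, 40 mm wide along y. Turns with the flap. Flap shut: at x = +75, z = 24 mm in the cup's frame, 39 mm beyond the hinge line and 14 mm below it.
- hinge (a point): Middle of the flap's hinge line, on the cup at x = +36, z = 38 mm, line along the cup's y. With the rim's inner edge 20 mm beyond it (cup's +x), the flap stands at about 0.9 rad when the hinge is 10 mm below the rim's top and 1.15 rad at 18 mm below; the open flap reaches 60 mm below the hinge.
- flap (a joint): Angle of flap and tab (one rigid rocker): 0 = shut, grows to 1.5 rad as the tab is pushed up relative to the cup and the flap's free (-x) end swings down. A spring (0.06 N m at 0, 0.12 N m at 1.5 rad; 2 to 6 N at the tab) shuts it when the tab is free. The tubes roll out between about 0.5 and 0.9 rad.
- tube_a: One of two black rubber tubes in the cup, 27 mm diameter, 59 mm long along its y; origin under its middle on its lower side as it lies in the cup. It lies along the cup's y on the -x half of the flap.
- tube_b: The second, like tube_a, on the +x half of the flap.
- packing_bin: Deep grey plastic bin, fixed to the bench: inside 170 (x) x 150 (y) mm, 118 mm deep, 122 mm high over all; walls 4 mm, turned outward at the top into a flat rim 14 mm broad counted from the inner face. Origin: middle of its underside. Any of its four rims will trip the tab.
- mouth (a point): Centre of the bin's mouth, level with the top of its rim, 122 mm above the bench.
- reject_tray: Shallow aluminium tray, 196 x 166 mm, 34 mm high, fixed, with three rejected tubes in it; not for this lot. Origin: middle of its underside. It and the packing bin may stand in either place.
- scale: Grey counting scale, fixed, 230 (x) x 184 (y) mm, 52 mm high, keypad on its -x side. Origin: middle of its underside.
- platform (a point): Centre of the top face of the scale's square steel platform (184 x 184 mm, 52 mm above the bench), where the cup stands at the start and shall stand at the end.
- mug: Bystander: white mug, 95 mm high, behind the work.
- tape_roll: Bystander: roll of beige tape lying flat, 104 mm across, 25 mm high.
- tape_measure: Bystander: black pocket tape measure, 71 x 58 x 32 mm.
- caliper: Bystander: caliper lying flat in front of the bins, 236 mm long, 16 mm high.
- bottle: Bystander: small bottle with a green cap, 106 mm high.

How it is judged:
By the outcome, as a careful person would: the job done as asked, in the order asked, and still so for the second after the job is handed in, with the robot touching nothing.
It also fails if it takes over 48 s, if anything falls off the work surface, if the arm or the gripper's body presses on something with over 40 N, if the wrist force passes 120 N, or if a joint passes its speed limit or range.

## Robot

A 7-joint arm with a two-finger parallel gripper is mounted at the origin on a cart in front of the work surface, level with it; the furniture and walls round the work are solid. World frame = base frame: x ahead of the robot, y to its left, z up, the work surface at z = 0. Lengths are in m, angles in rad, forces in N, time in s.
With the tool pointing down it reaches from about 0.375 to 0.925 m from the base axis. Payload 3.1 kg.
Tool frame: the origin (TCP) lies between the finger pads; the fingertips stand tips_ahead ahead of it and the grasp point (between the pads) is the TCP (tips_ahead is the distance from the TCP to the fingertips, in m); z points along the fingers, x is the direction in which the jaws open and shut, and the axes are right-handed (so a half turn about z gives the same grasp; the last joint's range is limited). The gripper opens to 85 mm and grips with 20 to 120 N. Pads are 22 mm wide; open, the fingers measure 114 mm over their backs; the gripper's body (76 mm by 85 mm) begins 54 mm behind the grasp point. The pads swing forward as they close: fully open they stand 13 mm farther back than shut.
Start: joints at [1.118, 0.383, 0.044, 1.598, -0.018, 1.161, -0.05], TCP at [0.226, -0.61, 0.25] pointing down, gripper open.
Joint ranges: [-2.61, 2.61], [-0.41, 2.15], [-1.48, 1.57], [0, 2.5], [-1.57, 4.71], [0.05, 1.97], [-2.85, 2.85]. Speed limits (rad/s): [2.79, 2.79, 3.14, 3.14, 3.14, 3.14, 3.14].

## Interface

Orientations are given as a unit quaternion [w, x, y, z].
In Python, from workcell import * gives the robot as it stands. The module is installed in compiled form; this text tells all that it offers.
- The arm moves only by the tool step_arm, never from a script. Its argument "rows" is a list of rows, each a list of 6 numbers: the shift along the tool's x, y, z scaled (see below), then the turn, a rotation vector about the tool's x, y, z scaled (see below). A call has 1 to 5 rows; each row shifts and turns the commanded pose from where the row before left it, along the tool's axes as they then stand; what a row does not reach is not made up. The controller multiplies each number of a shift by 0.2 m and each number of a turn by 30 degrees. A row lasts 1/12 s, in which the tool goes at most 41.7 mm and 7.16 degrees, less where a joint would pass 70% of its speed; a pose out of reach is approached as far as the arm can. A call with a number of a shift or a turn outside -1 to 1 is refused whole. A call with a gripper value outside its range is refused whole. "hand" is the opening, from -1 (shut) to 1 (fully open), set as the call begins (left out, the last holds). The fingers move at their own pace and stop on an object; "force" is the grip in N (left out, the last holds). Time passes only in rows, so rows that do not move let the fingers close. It gives the time, the measured TCP pose, the force and the opening at its end, in the units of the state.
- sense(): the state, without advancing time (a new reading comes with each control period).
- grab_frame(name): name is "scene" or "top" or "wrist"; returns a dict with "frame" (400x640x3 uint8, blue, green, red), "vfov" (degrees; the focal length in pixels is half the picture's height over the tangent of half this angle, whatever the lens; pixels are square), "cx", "cy" (the principal point, pixels), "R" (3x3) and "t" (3): a world point X has camera coordinates R X + t. Camera axes: x right, y down, z forward; pixel columns grow to the right and rows downward; lengths in m; the calibration is good to about 2 mm. A picture is of the moment at which its call begins. There is no depth.
- job_done(): hands the job in, once; it reports no verdict.
The state is a dict: "t": time; "joint_positions": joint angles; "joint_velocities": joint speeds; "tau": joint torques, N m; "eef_pos": TCP position; "tool_rot": TCP orientation; "wrist_force": force on the tool from outside, world axes, zero at the start; "ft_torque": the same for the moment, N m; "width": opening from 0.0 (shut) to 1.0 (fully open).
Only numpy, scipy, OpenCV 4.12 (cv2) and the standard library are available. Lean on these libraries where they do the work, as an engineer would, in place of code of your own. Each camera call takes 0.05 s, during which the arm holds its last target.

## Working session

There is one attempt and no reset: what is moved stays moved. The work goes in short steps, Python scripts to look and compute and a tool call to move; the robot and the scene stay as the last step left them, time stands still between calls to the robot, and variables do not carry over. Pictures are saved under pics/ and viewed, and the job is handed in when it is done.

Besides the shell and the picture viewer there is one more tool, called after "Emit:" as name(argument=value, ...) on one line, values as JSON. step_arm: Moves the arm, as the interface text tells. Shifts and turns lie within -1 to 1; 1 stands for 0.2 m of shift or 30 degrees of turn. Its arguments: {"type":"object","properties":{"rows":{"type":"array"},"hand":{"type":"number"},"force":{"type":"number"}},"required":["rows"]}

```bash
mkdir -p pics; cat > h.py <<'E'
from workcell import *
import numpy as np, cv2
def cam(n):
    f=grab_frame(n); return f
def ray(f,u,v):
    H=f["frame"].shape[0]; fl=H/2/np.tan(np.radians(f["vfov"])/2)
    d=np.array([(u-f["cx"])/fl,(v-f["cy"])/fl,1.0]); R=np.array(f["R"]); t=np.array(f["t"])
    return -R.T@t, R.T@d
def plane(f,u,v,z):
    c,d=ray(f,u,v); return c+d*(z-c[2])/d[2]
def proj(f,X):
    H=f["frame"].shape[0]; fl=H/2/np.tan(np.radians(f["vfov"])/2)
    p=np.array(f["R"])@np.array(X)+np.array(f["t"]); return p[0]/p[2]*fl+f["cx"],p[1]/p[2]*fl+f["cy"]
def tri(rs):
    A=np.zeros((3,3));b=np.zeros(3)
    for c,d in rs:
        d=d/np.linalg.norm(d);P=np.eye(3)-np.outer(d,d);A+=P;b+=P@c
    return np.linalg.solve(A,b)
E
python3 - <<'E'
from h import *
import pickle
s=sense();print(s)
for n in("scene","top","wrist"):
    f=cam(n);cv2.imwrite(f"pics/{n}0.png",f["frame"]);pickle.dump(f,open(f"pics/{n}0.pkl","wb"))
    print(n,f["vfov"],f["cx"],f["cy"],f["R"],f["t"])
E
```

```text
{'t': 0.0, 'joint_positions': array([ 1.11819633,  0.38388143,  0.04383665,  1.59959611, -0.01791593,
        1.16120627, -0.04989668]), 'joint_velocities': array([ 6.09387524e-04, -2.12973539e-04, -4.88843771e-06, -8.84139553e-04,
        4.34331212e-05,  2.91902228e-04,  8.18000424e-04]), 'tau': array([ 2.06949544e-04, -4.33471227e+01,  1.02459077e+00, -2.49516892e+01,
        1.06049734e-02,  1.13804635e-02,  1.68706794e-05]), 'eef_pos': array([ 0.22549504, -0.60866462,  0.2488469 ]), 'tool_rot': array([-7.15046573e-04,  8.20813505e-01, -5.71194687e-01, -1.14424163e-03]), 'wrist_force': array([ 0.49653502, -0.23019453,  0.90689458]), 'ft_torque': array([-0.01612709,  0.04045478, -0.0283047 ]), 'width': 0.9985257747390416}
scene 53.39504893848088 315.92301278890153 195.96262719094474 [[-0.78045746 -0.62488347 -0.02016914]
 [-0.40325358  0.52777806 -0.74755393]
 [ 0.47777892 -0.57530076 -0.66389482]] [0.34289754 0.38071402 0.73364585]
top 56.55126133222621 314.19608198488044 207.3776871106234 [[ 0.01025593 -0.99987811 -0.0117724 ]
 [-0.98992221 -0.00848949 -0.14135753]
 [ 0.14124035  0.01310352 -0.98988861]] [-0.10403383  0.57082936  0.9628323 ]
wrist 69.47123878264506 318.22358960186 193.1992629678101 [[ 0.34714611 -0.93780849 -0.002193  ]
 [-0.8858736  -0.32868712  0.32740304]
 [-0.30776216 -0.11171397 -0.94488224]] [-0.64863483 -0.04243701  0.38065815]
```

View pics/scene0.png

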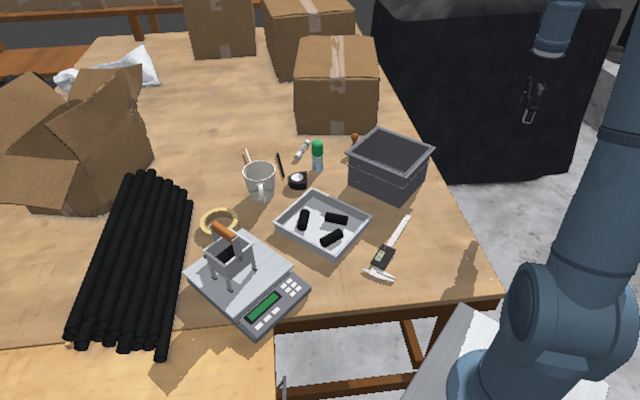

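View pics/top0.png

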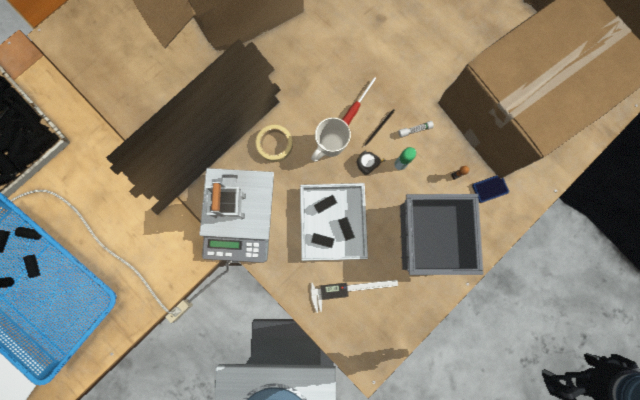

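View pics/wrist0.png

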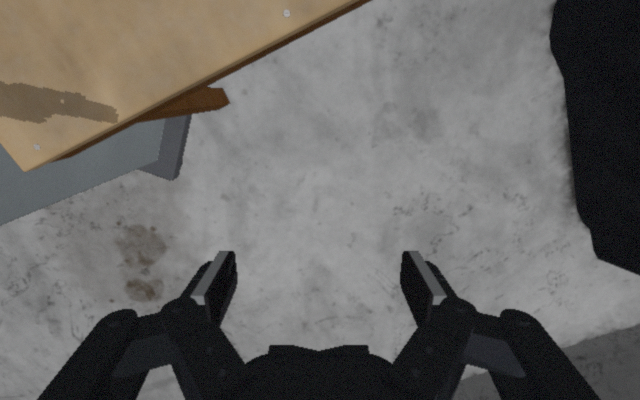

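```bash
python3 - <<'E'
from h import *
import pickle
f=pickle.load(open("pics/top0.pkl","rb"));im=f["frame"]
cv2.imwrite("pics/t_sc.png",cv2.resize(im[160:270,190:285],None,fx=6,fy=5.4,interpolation=cv2.INTER_CUBIC)[:600])
cv2.imwrite("pics/t_bin.png",cv2.resize(im[185:285,390:490],None,fx=5.5,fy=5.5,interpolation=cv2.INTER_CUBIC))
g=pickle.load(open("pics/scene0.pkl","rb"));im=g["frame"]
cv2.imwrite("pics/s_sc.png",cv2.resize(im[205:345,175:325],None,fx=5,fy=4,interpolation=cv2.INTER_CUBIC))
print("cams",ray(f,0,0)[0],ray(g,0,0)[0])
E
```

```text
cams [ 0.43015285 -0.11179158  1.03256302] [0.07062072 0.43540551 0.77858389]
```

View pics/t_sc.png

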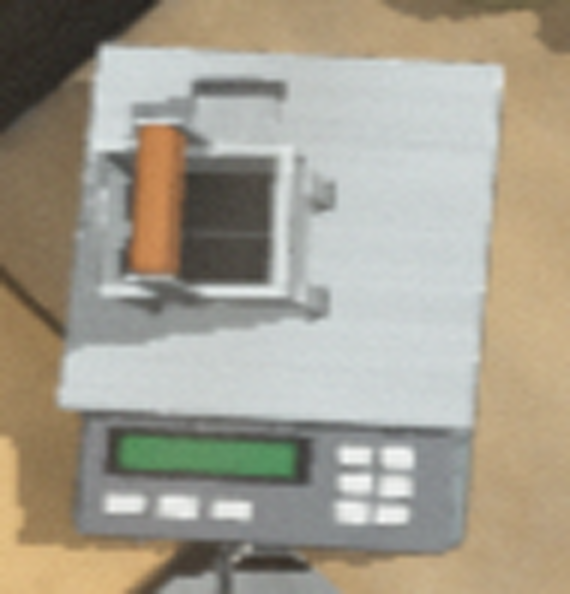

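View pics/t_bin.png

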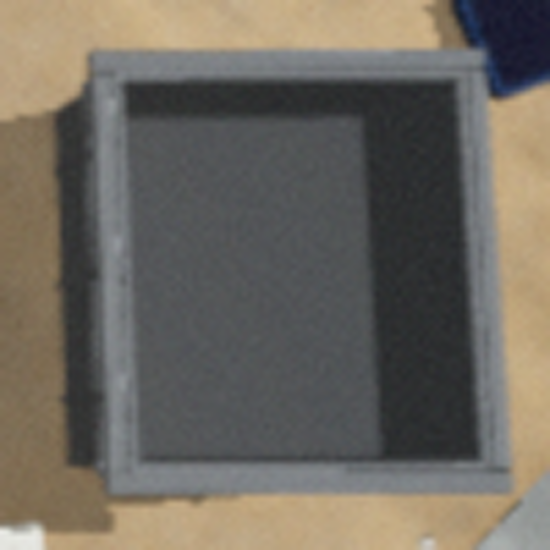

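View pics/s_sc.png

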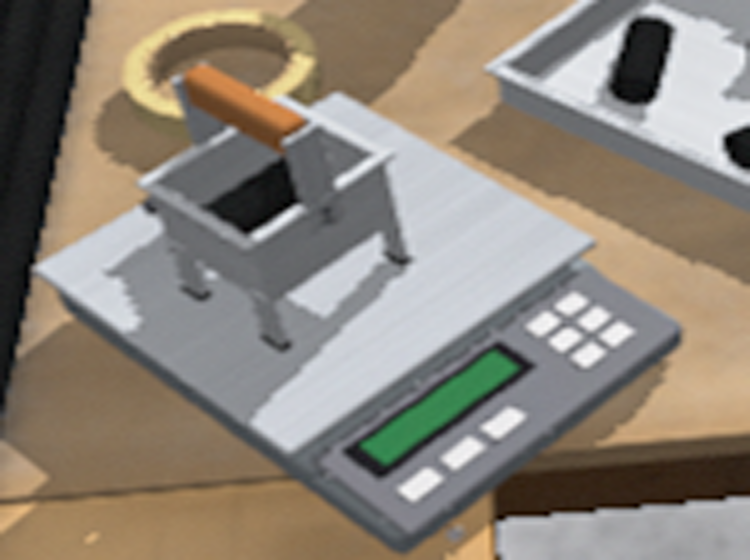

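```bash
python3 - <<'E'
from h import *
import pickle
f=pickle.load(open("pics/top0.pkl","rb"));g=pickle.load(open("pics/scene0.pkl","rb"))
np.set_printoptions(precision=4,suppress=True)
def sq(pts,o,fx,fy,z):
    P=np.array([plane(f,o[0]+(x+.5)/fx-.5,o[1]+(y+.5)/fy-.5,z) for x,y in pts])[:,:2]
    print(P.tolist(),"c",P.mean(0)); e=[P[(i+1)%4]-P[i] for i in range(4)]
    print(" len",[np.linalg.norm(a) for a in e],"ang of left-edge up(deg)",[np.degrees(np.arctan2(*(a[::-1]))) for a in e]);return P
print("plat");sq([(102,45),(502,68),(472,430),(58,408)],(190,160),6,5.4,.052)
print("bin out");sq([(92,55),(485,52),(512,492),(108,492)],(390,185),5.5,5.5,.122)
print("bin in");sq([(122,82),(458,82),(482,462),(138,462)],(390,185),5.5,5.5,.122)
cr=[]
for h,b in((f,(190,160,285,270)),(g,(175,205,325,345))):
    im=h["frame"][b[1]:b[3],b[0]:b[2]];hsv=cv2.cvtColor(im,cv2.COLOR_BGR2HSV)
    m=((hsv[...,0]>5)&(hsv[...,0]<16)&(hsv[...,1]>150)).astype(np.uint8)
    n,l,st,c=cv2.connectedComponentsWithStats(m); i=1+np.argmax(st[1:,4]);print(st[i],c[i])
    pts=np.argwhere(l==i)[:,::-1].astype(np.float32)+[b[0],b[1]]
    r=cv2.minAreaRect(pts.astype(np.float32));print(r);cr.append(ray(h,*(c[i]+[b[0],b[1]])))
    if h is f:
        bp=cv2.boxPoints(r);print("box on z .202",[plane(f,*p,.202)[:2] for p in bp])
        print("c",plane(f,*(c[i]+[b[0],b[1]]),.2))
print("tri",tri(cr))
# tab ends
print("tab",[plane(f,190+x/6-.4,160+y/5.4-.4,.076+.003) for x,y in((195,86),(285,90))])
E
```

```text
plat
[[0.6757344873839356, 0.19443552597719418], [0.6652421726910017, 0.012906095684877272], [0.4842417574686241, 0.02142673867718914], [0.4932420856697801, 0.2045449737568558]] c [0.5796 0.1083]
 len [np.float64(0.18183240286007527), np.float64(0.18120086000810137), np.float64(0.18333928636934468), np.float64(0.1827722014361331)] ang of left-edge up(deg) [np.float64(-93.30798830935646), np.float64(177.30477561373533), np.float64(87.18615588797964), np.float64(-3.170747199788673)]
bin out
[[0.5940492531850962, -0.32777210327837225], [0.5968575206486498, -0.5040464699492173], [0.401952767317729, -0.5057050746487437], [0.40007651413189516, -0.3299633403802392]] c [ 0.4982 -0.4169]
 len [np.float64(0.17629673482896496), np.float64(0.19491181041829247), np.float64(0.17575174960642354), np.float64(0.19398511544919575)] ang of left-edge up(deg) [np.float64(-89.0872849751271), np.float64(-179.5124349012403), np.float64(90.61167772808979), np.float64(0.6472213481911607)]
bin in
[[0.5818287309305475, -0.34092172434862633], [0.5830798357263229, -0.491283654495561], [0.414741346896203, -0.49334
[... 158 characters left out ...]
(0.14995372918868607), np.float64(0.16868128179530173)] ang of left-edge up(deg) [np.float64(-89.5232744734378), np.float64(-179.29783486666454), np.float64(90.60205917218575), np.float64(0.8422687516857759)]
[23 32  3  3  4] [24.   32.75]
((213.75001525878906, 192.75), (0.7071067094802856, 2.8284268379211426), 45.0)
box on z .202 [array([0.5786, 0.131 ]), array([0.5832, 0.1267]), array([0.5821, 0.1255]), array([0.5774, 0.1298])]
c [0.5807 0.1282 0.2   ]
[ 99 116  51  14 238] [118.5756 122.3739]
((298.5426940917969, 326.3841552734375), (9.938838005065918, 50.46721267700195), 83.6598129272461)
tri [ 0.5147  0.1443 -0.0045]
tab [array([0.6488, 0.144 , 0.079 ]), array([0.6471, 0.1043, 0.079 ])]
```

```bash
python3 - <<'E'
from h import *
import pickle
f=pickle.load(open("pics/top0.pkl","rb"));g=pickle.load(open("pics/scene0.pkl","rb"))
np.set_printoptions(precision=4,suppress=True)
cr=[]
for h,b in((f,(205,175,225,216)),(g,(205,212,240,240))):
    im=h["frame"][b[1]:b[3],b[0]:b[2]];hsv=cv2.cvtColor(im,cv2.COLOR_BGR2HSV)
    m=((hsv[...,0]>3)&(hsv[...,0]<19)&(hsv[...,1]>135)).astype(np.uint8)
    n,l,st,c=cv2.connectedComponentsWithStats(m); i=1+np.argmax(st[1:,4]);print(st[i],c[i]+[b[0],b[1]])
    pts=np.argwhere(l==i)[:,::-1]+[b[0],b[1]]
    r=cv2.minAreaRect(pts.astype(np.float32));print(r);cr.append(ray(h,*r[0]))
    if h is f:
        bp=cv2.boxPoints(r);print("box on z .202",[plane(f,*p,.202)[:2] for p in bp])
        vx,vy,x0,y0=cv2.fitLine(pts.astype(np.float32),cv2.DIST_L2,0,.01,.01).ravel()
        d=plane(f,x0+20*vx,y0+20*vy,.19)-plane(f,x0-20*vx,y0-20*vy,.19);print("ang",np.degrees(np.arctan2(d[1],d[0])))
        print("c",plane(f,*r[0],.2))
print("tri",tri(cr))
# cup upper edge corners (z=.145)
print("wall",[plane(f,190+x/6-.4,160+y/5.4-.4,.145) for x,y in((102,150),(300,147),(298,298),(100,295))])
E
```

```text
[  7   9   8  26 158] [215.5696 196.2089]
((215.7637939453125, 196.5155029296875), (6.5181450843811035, 25.250469207763672), 3.3664605617523193)
box on z .202 [array([0.5431, 0.1309]), array([0.6013, 0.1304]), array([0.6005, 0.1154]), array([0.5424, 0.1161])]
ang -1.6564946677446073
c [0.572  0.1238 0.2   ]
[  7  10  24  18 216] [222.5139 230.7824]
((222.1800079345703, 230.76004028320312), (25.60000228881836, 9.40000057220459), 36.869895935058594)
tri [0.5743 0.1266 0.1941]
wall [array([0.6038, 0.1629, 0.145 ]), array([0.6058, 0.0822, 0.145 ]), array([0.5372, 0.0804, 0.145 ]), array([0.5379, 0.1603, 0.145 ])]
```

Emit:
step_arm(rows=[[0, 0, -0.06, 0, 0, 0.18], [0, 0, -0.06, 0, 0, 0.18], [0, 0, -0.06, 0, 0, 0.18], [0, 0, -0.06, 0, 0, 0.18]], hand=1)

```text
t: 0.48
eef_pos: [0.2256, -0.6091, 0.298]
tool_rot: [0.0, -0.698, 0.717, 0.001]
wrist_force: [1.1, -0.6, -0.2]
width: 1.002
```

Emit:
step_arm(rows=[[-0.1, -0.045, 0, 0, 0, 0], [-0.18, -0.08, 0, 0, 0, 0], [-0.18, -0.08, 0, 0, 0, 0], [-0.18, -0.08, 0, 0, 0, 0], [-0.18, -0.08, 0, 0, 0, 0]])

```text
t: 0.9
eef_pos: [0.3027, -0.4453, 0.2978]
tool_rot: [0.0, -0.699, 0.715, 0.0]
wrist_force: [-0.1, -0.9, -0.6]
width: 1.004
```

Emit:
step_arm(rows=[[-0.18, -0.08, 0, 0, 0, 0], [-0.18, -0.08, 0, 0, 0, 0], [-0.18, -0.08, 0, 0, 0, 0], [-0.18, -0.08, 0, 0, 0, 0], [-0.18, -0.08, 0, 0, 0, 0]])

```text
t: 1.32
eef_pos: [0.3866, -0.267, 0.2981]
tool_rot: [-0.0, -0.699, 0.715, 0.0]
wrist_force: [0.7, -0.3, 0.4]
width: 0.999
```

Emit:
step_arm(rows=[[-0.18, -0.08, 0, 0, 0, 0], [-0.18, -0.08, 0, 0, 0, 0], [-0.18, -0.08, 0, 0, 0, 0], [-0.18, -0.08, 0, 0, 0, 0], [-0.18, -0.08, 0, 0, 0, 0]])

```text
t: 1.73
eef_pos: [0.4705, -0.089, 0.2982]
tool_rot: [-0.0, -0.699, 0.715, -0.0]
wrist_force: [0.3, -1.0, 0.6]
width: 0.998
```

```bash
python3 go.py .572 .1235 .30 -91.5
```

```text
t 1.7333 pos [ 0.4705 -0.089   0.2982] w 0.998415500019702 F [ 0.3493 -1.0459  0.5564] q [ 0.4711  0.0316 -0.3751  1.9229  0.0128  1.1893 -1.5017]
total shift in tool units(current axes) [-1.0734 -0.4837 -0.0093] after turn [-1.0753 -0.4795 -0.009 ] turn [-0.     -0.0006  0.0074]
```

Emit:
step_arm(rows=[[-0.18, -0.08, 0, 0, 0, 0], [-0.18, -0.08, 0, 0, 0, 0], [-0.18, -0.08, 0, 0, 0, 0], [-0.18, -0.08, 0, 0, 0, 0], [-0.18, -0.08, 0, 0, 0, 0]])

```text
t: 2.15
eef_pos: [0.5546, 0.0889, 0.2981]
tool_rot: [-0.0, -0.699, 0.715, -0.0]
wrist_force: [0.6, 0.5, 0.3]
width: 0.993
```

Emit:
step_arm(rows=[[-0.12, -0.06, 0, 0, 0, 0], [-0.055, -0.025, 0, 0, 0, 0], [0, 0, 0, 0, 0, 0]])

```text
t: 2.4
eef_pos: [0.572, 0.126, 0.2979]
tool_rot: [0.001, -0.701, 0.713, 0.001]
wrist_force: [-0.3, 0.5, 0.9]
width: 1.0
```

```bash
python3 go.py .572 .1235 .30 -91.5; python3 - <<'E'
from h import *
f=cam("wrist");cv2.imwrite("pics/w1.png",f["frame"])
np.set_printoptions(precision=4,suppress=True)
for X in([.572,.1235,.202],[.6,.1235,.202],[.544,.1235,.202]):print(proj(f,X))
import pickle;pickle.dump(f,open("pics/w1.pkl","wb"))
E
```

```text
t 2.4 pos [0.572  0.126  0.2979] w 1.000309800214418 F [-0.2608  0.5029  0.9247] q [ 0.1701  0.2707 -0.5397  1.6802  0.1436  1.2309 -1.9885]
total shift in tool units(current axes) [ 0.0125 -0.0002 -0.0107] after turn [ 0.0125 -0.0003 -0.0107] turn [0.0017 0.0045 0.0191]
(np.float64(321.5181787639458), np.float64(202.97495628223245))
(np.float64(321.06183425717063), np.float64(169.51947834439892))
(np.float64(321.94013734274506), np.float64(233.90953687674667))
```

View pics/w1.png

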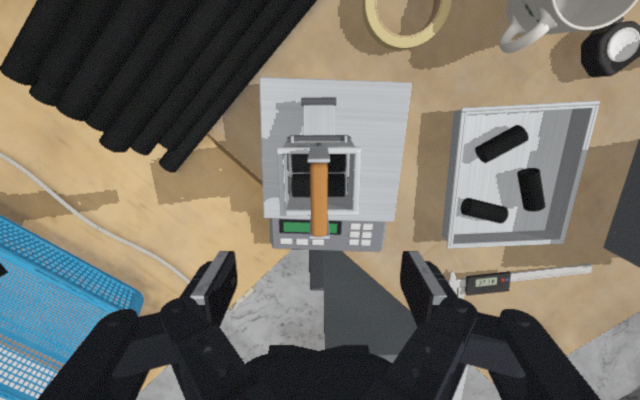

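```bash
python3 - <<'E'
from h import *
import pickle
np.set_printoptions(precision=4,suppress=True)
f=pickle.load(open("pics/w1.pkl","rb"));im=f["frame"]
cv2.imwrite("pics/w1c.png",cv2.resize(im[70:260,250:420],None,fx=3.1,fy=3.1,interpolation=cv2.INTER_CUBIC))
hsv=cv2.cvtColor(im,cv2.COLOR_BGR2HSV)[130:250,300:340]
m=((hsv[...,0]>3)&(hsv[...,0]<19)&(hsv[...,1]>135)).astype(np.uint8)
n,l,st,c=cv2.connectedComponentsWithStats(m);i=1+np.argmax(st[1:,4]);print(st[i])
p=(np.argwhere(l==i)[:,::-1]+[300,130]).astype(np.float32);r=cv2.minAreaRect(p);print(r)
b=cv2.boxPoints(r);print([plane(f,*q,.202) for q in b]);print(plane(f,*r[0],.202))
g=cam("scene");h=cam("top")
E
```

```text
[  10   34   19   72 1143]
((319.0, 199.5), (71.0, 18.0), 90.0)
[array([0.6045, 0.132 , 0.202 ]), array([0.6043, 0.1181, 0.202 ]), array([0.5429, 0.1184, 0.202 ]), array([0.5431, 0.1336, 0.202 ])]
[0.575  0.1255 0.202 ]
```

View pics/w1c.png

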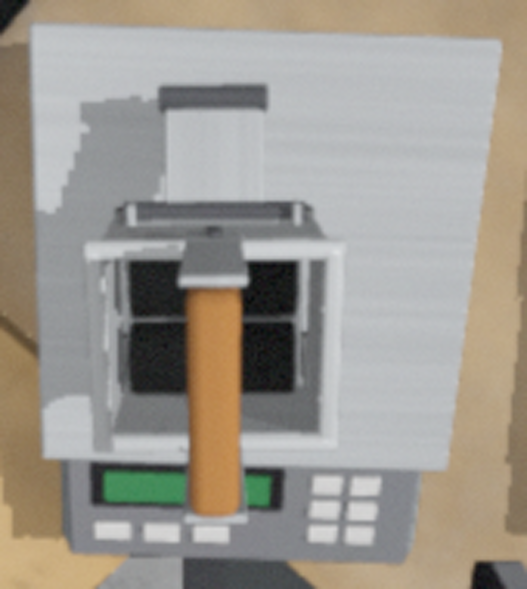

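```bash
python3 - <<'E'
from h import *
import pickle
np.set_printoptions(precision=4,suppress=True)
f=pickle.load(open("pics/w1.pkl","rb"))
P=lambda x,y,z:plane(f,250+(x+.5)/3.1-.5,70+(y+.5)/3.1-.5,z)
pl=np.array([P(*c,.052) for c in((32,25),(500,42),(447,468),(45,458))]);print(pl,pl.mean(0))
for a,b in((0,1),(1,2),(2,3),(3,0)):
    d=pl[b]-pl[a];print(np.linalg.norm(d),np.degrees(np.arctan2(d[1],d[0])))
t=[P(160,97,.078),P(267,97,.078)];print("tab",t)
h=[P(123,208,.093),P(305,208,.093)];print("hinge",h)
w=[P(88,244,.145),P(345,244,.145),P(337,443,.145)];print("wall",w)
E
```

```text
[[0.6748 0.1941 0.052 ]
 [0.6657 0.0141 0.052 ]
 [0.4861 0.0221 0.052 ]
 [0.4938 0.2032 0.052 ]] [0.5801 0.1084 0.052 ]
0.1801656446709353 -92.88708888017607
0.17982701802864817 177.4731859627455
0.1813039803433923 87.55602205179082
0.18122560771063306 -2.8877756020261156
tab [array([0.6483, 0.1444, 0.078 ]), array([0.6477, 0.1053, 0.078 ])]
hinge [array([0.6105, 0.1583, 0.093 ]), array([0.6094, 0.0922, 0.093 ])]
wall [array([0.6069, 0.1643, 0.145 ]), array([0.6056, 0.0847, 0.145 ]), array([0.5388, 0.0852, 0.145 ])]
```

Emit:
step_arm(rows=[[0, -0.007, 0.1, 0, 0, 0], [0, 0, 0.14, 0, 0, 0], [0, 0, 0.14, 0, 0, 0], [0, 0, 0.1, 0, 0, 0], [0, 0, 0.06, 0, 0, 0]])

```text
t: 2.97
eef_pos: [0.5715, 0.1177, 0.1873]
tool_rot: [-0.003, -0.698, 0.716, 0.0]
wrist_force: [-0.8, 0.0, 0.4]
width: 0.997
```

Emit:
step_arm(rows=[[0, 0, 0, 0, 0, 0], [0, 0, 0, 0, 0, 0], [0, 0, 0, 0, 0, 0], [0, 0, 0, 0, 0, 0], [0, 0, 0, 0, 0, 0]], hand=-1, force=90)

```text
t: 3.38
eef_pos: [0.5746, 0.1222, 0.1921]
tool_rot: [0.001, -0.699, 0.715, -0.001]
wrist_force: [-0.4, 1.0, -0.6]
width: 0.295
```

Emit:
step_arm(rows=[[0, 0, 0, 0, 0, 0], [0, 0, 0, 0, 0, 0], [0, 0, 0, 0, 0, 0]])

```text
t: 3.63
eef_pos: [0.5743, 0.1227, 0.1915]
tool_rot: [0.001, -0.699, 0.715, -0.001]
wrist_force: [0.4, 1.3, 3.6]
width: 0.15
```

```bash
python3 go.py .574 .1255 .20 -91.; python3 - <<'E'
from h import *
f=cam("wrist");cv2.imwrite("pics/w2.png",f["frame"])
E
```

```text
t 3.6333 pos [0.5743 0.1227 0.1915] w 0.14964191630544305 F [0.4271 1.2522 3.5975] q [ 0.1483  0.3735 -0.5169  1.7875  0.2115  1.0332 -2.04  ]
total shift in tool units(current axes) [-0.0138  0.0019 -0.0424] after turn [-0.0138  0.002  -0.0424] turn [-0.0045  0.0016 -0.0079]
```

View pics/w2.png

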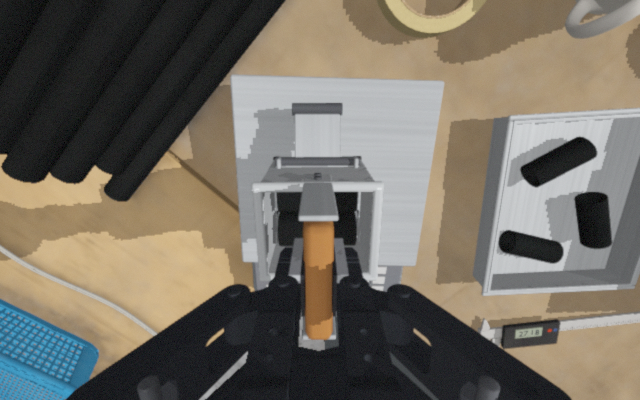

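Emit:
step_arm(rows=[[0, 0, 0, 0, 0, 0], [0, 0, 0, 0, 0, 0], [0, 0, -0.02, 0, 0, 0], [0, 0, -0.04, 0, 0, 0], [0, 0, -0.06, 0, 0, 0]])

```text
t: 4.1
eef_pos: [0.5711, 0.1205, 0.2119]
tool_rot: [-0.003, -0.699, 0.715, 0.002]
wrist_force: [0.1, -0.3, -3.2]
width: 0.147
```

```bash
python3 go.py .574 .1255 .32 -91.; python3 - <<'E'
from h import *
f=cam("wrist");cv2.imwrite("pics/w3.png",f["frame"])
f=cam("scene");cv2.imwrite("pics/s3.png",cv2.resize(f["frame"][150:350,130:350],None,fx=2.5,fy=2.5))
E
```

```text
t 4.1 pos [0.5711 0.1205 0.2119] w 0.14695991134346947 F [ 0.0721 -0.3466 -3.2063] q [ 0.1561  0.3493 -0.5217  1.7719  0.1942  1.079  -2.0263]
total shift in tool units(current axes) [-0.024  -0.0105 -0.5406] after turn [-0.0251 -0.0143 -0.5405] turn [ 0.013  -0.004  -0.0098]
```

View pics/w3.png

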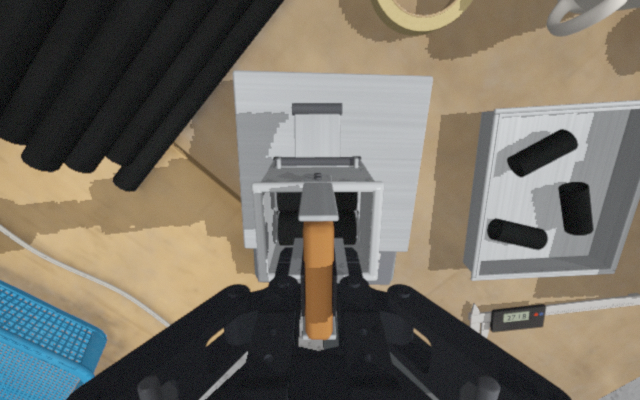

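View pics/s3.png

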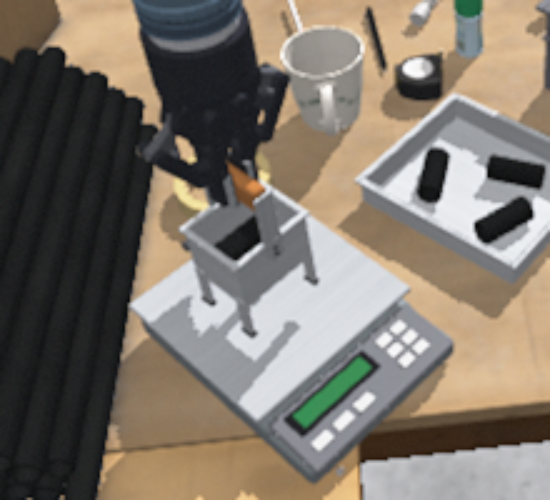

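Emit:
step_arm(rows=[[0, 0, -0.08, 0, 0, 0], [0, 0, -0.11, 0, 0, 0], [0, 0, -0.12, 0, 0, 0], [0, 0, -0.12, 0, 0, 0], [0.03, 0, -0.08, 0, 0, 0]])

```text
t: 4.62
eef_pos: [0.5737, 0.118, 0.3188]
tool_rot: [0.002, -0.7, 0.714, -0.0]
wrist_force: [-0.0, 0.7, -2.3]
width: 0.147
```

Emit:
step_arm(rows=[[0.06, 0.005, -0.03, 0, 0, 0], [0.09, 0.01, 0, 0, 0, 0], [0.12, 0.01, 0, 0, 0, 0], [0.14, 0.01, 0, 0, 0, 0], [0.15, 0.01, 0, 0, 0, 0]])

```text
t: 5.03
eef_pos: [0.5612, 0.0042, 0.3221]
tool_rot: [-0.0, -0.7, 0.714, 0.0]
wrist_force: [-0.1, 0.5, -3.2]
width: 0.144
```

Emit:
step_arm(rows=[[0.15, 0.01, 0, 0, 0, 0], [0.15, 0.01, 0, 0, 0, -0.01], [0.15, 0.01, 0, 0, 0, -0.01], [0.15, 0.01, 0, 0, 0, -0.01], [0.15, 0.01, 0, 0, 0, -0.01]])

```text
t: 5.45
eef_pos: [0.5487, -0.1471, 0.3219]
tool_rot: [-0.0, -0.707, 0.707, 0.0]
wrist_force: [0.4, -0.6, -3.3]
width: 0.148
```

Emit:
step_arm(rows=[[0.15, 0.01, 0, 0, 0, -0.01], [0.15, 0.01, 0, 0, 0, 0], [0.15, 0.01, 0, 0, 0, 0], [0.15, 0.01, 0, 0, 0, 0], [0.14, 0.01, 0, 0, 0, 0]])

```text
t: 5.87
eef_pos: [0.5391, -0.2956, 0.3218]
tool_rot: [0.0, 0.708, -0.706, -0.0]
wrist_force: [0.5, 0.2, -3.4]
width: 0.148
```

```bash
python3 go.py .5275 -.417 .32 -89.5
```

```text
t 5.8667 pos [ 0.5391 -0.2956  0.3218] w 0.1479700600099212 F [ 0.5234  0.247  -3.4446] q [ 0.6672  0.2823 -0.2842  1.5894  0.0821  1.2824 -1.1974]
total shift in tool units(current axes) [0.6068 0.0597 0.009 ] after turn [0.6065 0.0631 0.0088] turn [ 0.002  -0.0002 -0.0106]
```

Emit:
step_arm(rows=[[0.13, 0.01, 0, 0, 0, 0], [0.12, 0.01, 0, 0, 0, 0], [0.11, 0.01, 0, 0, 0, 0], [0.1, 0.01, 0, 0, 0, 0], [0.08, 0.01, 0, 0, 0, 0]])

```text
t: 6.28
eef_pos: [0.5291, -0.404, 0.3214]
tool_rot: [0.001, 0.708, -0.706, -0.0]
wrist_force: [0.1, -0.3, -4.1]
width: 0.15
```

Emit:
step_arm(rows=[[0.05, 0.01, 0, 0, 0, 0], [0.02, 0, 0, 0, 0, 0], [0, 0, 0, 0, 0, 0], [0, 0, 0, 0, 0, 0]])

```text
t: 6.62
eef_pos: [0.5291, -0.4141, 0.3221]
tool_rot: [-0.001, 0.709, -0.705, -0.001]
wrist_force: [0.9, 0.8, -3.3]
width: 0.147
```

```bash
python3 go.py .5275 -.417 .32 -89.5;  python3 - <<'E'
from h import *
import pickle
for n in("wrist","top","scene"):
    f=cam(n);pickle.dump(f,open(f"pics/{n}4.pkl","wb"));cv2.imwrite(f"pics/{n}4.png",f["frame"])
E
```

```text
t 6.6167 pos [ 0.5291 -0.4141  0.3221] w 0.14735831153638604 F [ 0.9088  0.8148 -3.2654] q [ 0.7729  0.39   -0.2274  1.4434  0.087   1.319  -1.0249]
total shift in tool units(current axes) [0.0143 0.008  0.0106] after turn [0.0143 0.008  0.0106] turn [-0.0004  0.0032 -0.006 ]
```

View pics/wrist4.png

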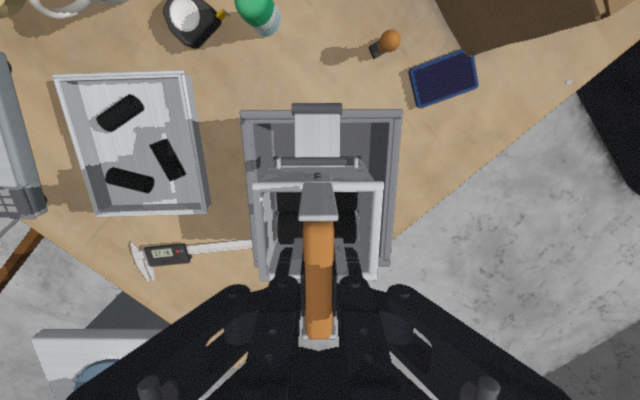

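View pics/scene4.png

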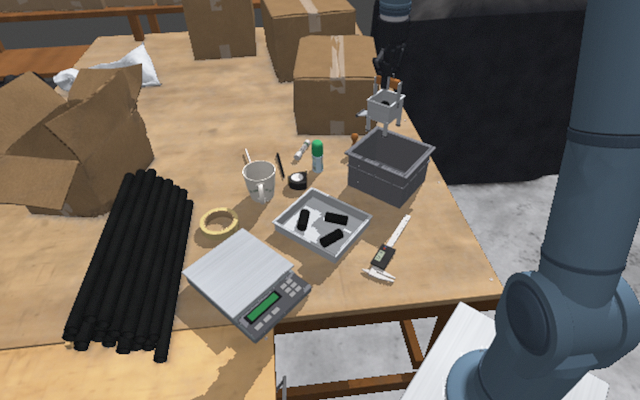

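```bash
python3 - <<'E'
from h import *
import pickle
np.set_printoptions(precision=4,suppress=True)
f=pickle.load(open("pics/wrist4.pkl","rb"))
cv2.imwrite("pics/w4c.png",cv2.resize(f["frame"][95:285,230:410],None,fx=4,fy=3.1,interpolation=cv2.INTER_CUBIC))
print("hinge",plane(f,275,161,.2236),plane(f,357,161,.2236))
print("tab",plane(f,293,107.5,.2096),plane(f,342,107.5,.2096))
E
```

```text
hinge [ 0.5632 -0.38    0.2236] [ 0.5635 -0.4442  0.2236]
tab [ 0.6029 -0.3939  0.2096] [ 0.6031 -0.4323  0.2096]
```

View pics/w4c.png

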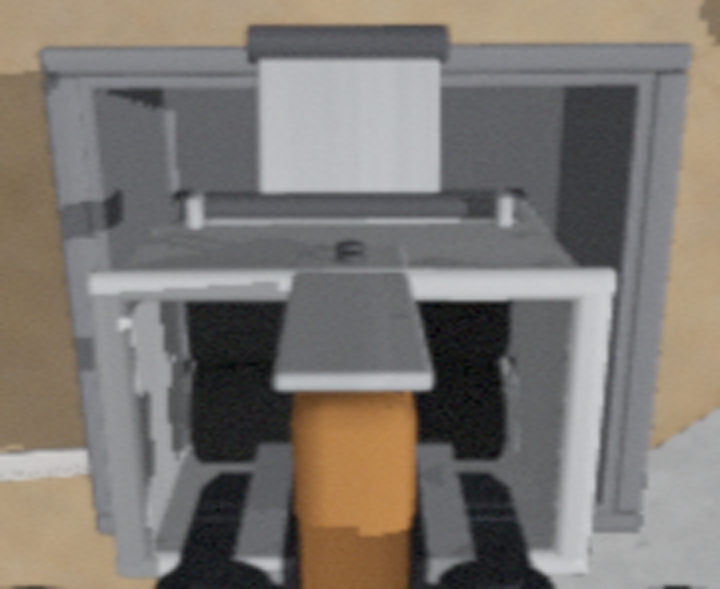

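```bash
python3 - <<'E'
from h import *
import pickle
np.set_printoptions(precision=4,suppress=True)
f=pickle.load(open("pics/wrist4.pkl","rb"))
P=lambda x,y,z:plane(f,230+(x+.5)/4-.5,95+(y+.5)/3.1-.5,z)
print("outer",P(45,48,.122),P(690,45,.122));print("inner",P(94,86,.122),P(640,84,.122))
E
```

```text
outer [ 0.5959 -0.3301  0.122 ] [ 0.5978 -0.5039  0.122 ]
inner [ 0.5831 -0.3424  0.122 ] [ 0.5845 -0.4916  0.122 ]
```

Emit:
step_arm(rows=[[0.01, 0, 0.06, 0, 0, 0], [0.01, 0, 0.1, 0, 0, 0], [0, 0, 0.1, 0, 0, 0], [0, 0, 0.08, 0, 0, 0], [0, 0, 0.04, 0, 0, 0]])

```text
t: 7.18
eef_pos: [0.527, -0.4181, 0.2423]
tool_rot: [0.0, 0.709, -0.705, -0.003]
wrist_force: [-0.5, 0.6, -2.9]
width: 0.147
```

Emit:
step_arm(rows=[[0, 0, 0, 0, 0, 0], [0, 0, 0.02, 0, 0, 0], [0, 0, 0.02, 0, 0, 0], [0, 0, 0.02, 0, 0, 0], [0, 0, 0.02, 0, 0, 0]])

```text
t: 7.6
eef_pos: [0.5292, -0.4203, 0.2316]
tool_rot: [-0.0, 0.709, -0.706, 0.001]
wrist_force: [-0.3, -0.2, -0.6]
width: 0.15
```

```bash
python3 go.py .529 -.417 .2075 -89.5;  python3 - <<'E'
from h import *
for n in("wrist","scene"):
    f=cam(n);cv2.imwrite(f"pics/{n}5.png",f["frame"])
E
```

```text
t 7.6 pos [ 0.5292 -0.4203  0.2316] w 0.14970538909034298 F [-0.2914 -0.1662 -0.6191] q [ 0.7753  0.457  -0.2208  1.5387  0.1061  1.1548 -1.0331]
total shift in tool units(current axes) [-0.0165  0.0014  0.1204] after turn [-0.0163  0.001   0.1204] turn [-0.0043 -0.0034 -0.0091]
```

View pics/wrist5.png

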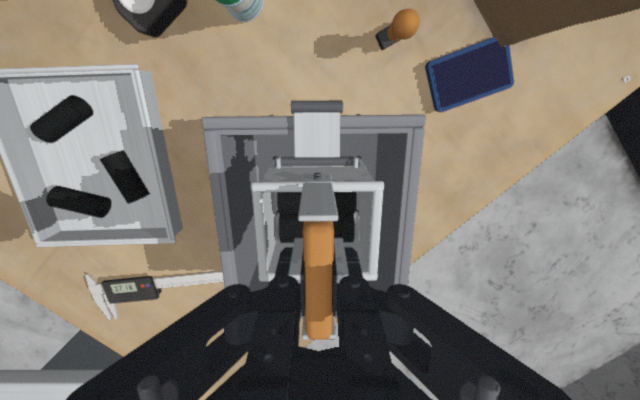

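Emit:
step_arm(rows=[[0, 0, 0.03, 0, 0, 0], [0, 0, 0.03, 0, 0, 0], [0, 0, 0.03, 0, 0, 0], [0, 0, 0.03, 0, 0, 0], [0, 0, 0.01, 0, 0, 0]])

```text
t: 8.12
eef_pos: [0.5274, -0.4197, 0.203]
tool_rot: [0.001, 0.708, -0.706, -0.001]
wrist_force: [-0.9, 0.6, 0.1]
width: 0.148
```

Emit:
step_arm(rows=[[0, 0, 0, 0, 0, 0], [0, 0, 0, 0, 0, 0], [0, 0, 0, 0, 0, 0]])

```text
t: 8.37
eef_pos: [0.5269, -0.4196, 0.2034]
tool_rot: [0.001, 0.708, -0.706, -0.002]
wrist_force: [-2.8, -0.3, -1.2]
width: 0.144
```

```bash
python3 go.py .529 -.417 .2075 -89.5;  python3 - <<'E'
from h import *
for n in("wrist","scene"):
    f=cam(n);cv2.imwrite(f"pics/{n}6.png",f["frame"])
cv2.imwrite("pics/s6c.png",cv2.resize(f["frame"][50:250,300:480],None,fx=3,fy=3))
E
```

```text
t 8.3667 pos [ 0.5269 -0.4196  0.2034] w 0.14426111735029937 F [-2.8328 -0.2947 -1.1749] q [ 0.7741  0.4811 -0.2181  1.5647  0.1129  1.1117 -1.0376]
total shift in tool units(current axes) [-0.0129 -0.0103 -0.0206] after turn [-0.0128 -0.0105 -0.0206] turn [ 0.0067  0.0023 -0.0097]
```

View pics/wrist6.png

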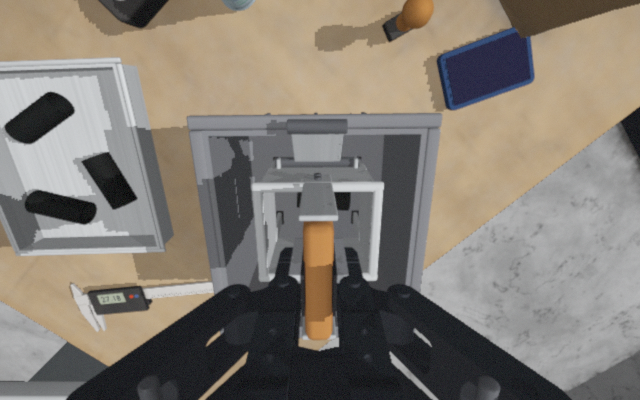

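View pics/s6c.png

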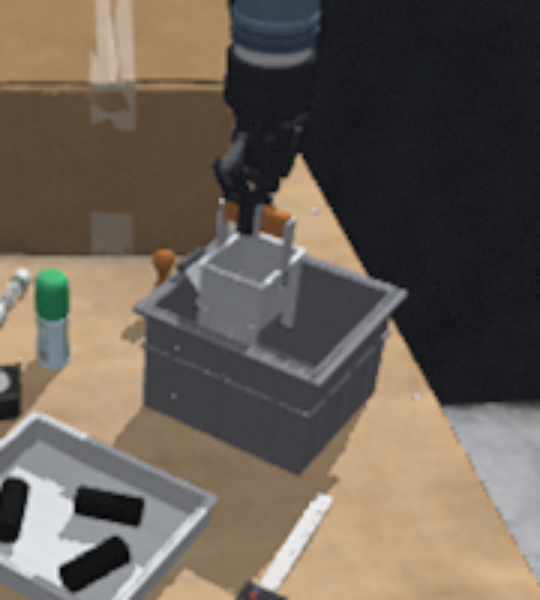

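```bash
python3 - <<'E'
import cv2
im=cv2.imread("pics/wrist6.png");cv2.imwrite("pics/w6c.png",cv2.convertScaleAbs(cv2.resize(im[100:290,230:410],None,fx=4,fy=3.1,interpolation=cv2.INTER_CUBIC),alpha=1.6,beta=20))
E
```

```text
(no output)
```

View pics/w6c.png

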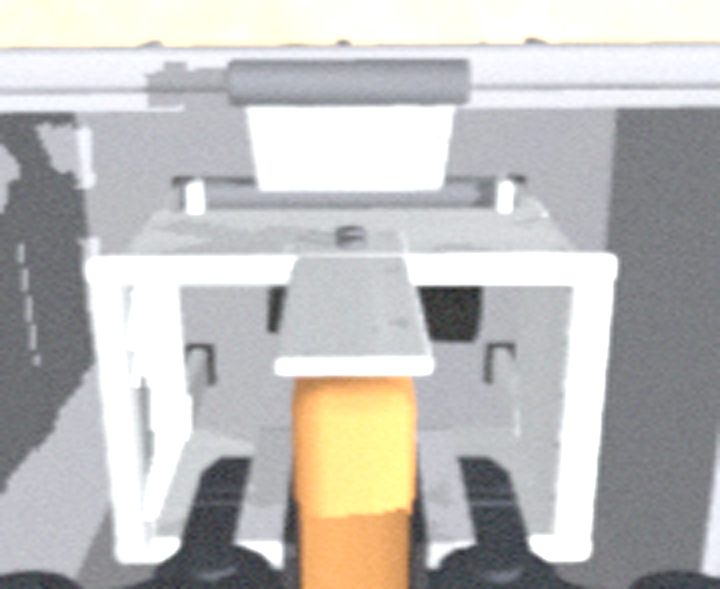

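Emit:
step_arm(rows=[[0, 0, -0.03, 0, 0, 0], [0, 0, -0.05, 0, 0, 0], [0, 0, -0.08, 0, 0, 0], [0, 0, -0.1, 0, 0, 0], [0, 0, -0.12, 0, 0, 0]])

```text
t: 8.88
eef_pos: [0.5297, -0.4185, 0.2809]
tool_rot: [-0.001, 0.709, -0.705, 0.0]
wrist_force: [-0.0, -0.8, -2.6]
width: 0.153
```

Emit:
step_arm(rows=[[0, 0, -0.12, 0, 0, 0], [0, 0, -0.1, 0, 0, 0], [-0.03, 0, -0.05, 0, 0, 0], [-0.05, 0, 0, 0, 0, 0]])

```text
t: 9.22
eef_pos: [0.5305, -0.4051, 0.339]
tool_rot: [-0.001, 0.708, -0.706, 0.005]
wrist_force: [0.5, 0.2, -2.7]
width: 0.15
```

```bash
python3 go.py .58 .108 .32 -92.5;  python3 - <<'E'
from h import *
for n in("wrist","top","scene"):
    f=cam(n);cv2.imwrite(f"pics/{n}7.png",f["frame"])
    if n=="wrist":a=f["frame"][60:290,190:430]
    if n=="top":b=f["frame"][170:290,390:500]
    if n=="scene":c=f["frame"][50:230,320:460]
R=lambda x:cv2.convertScaleAbs(cv2.resize(x,(390,390)),alpha=1.6,beta=20)
cv2.imwrite("pics/c7.png",np.hstack([R(a),R(c)]))
cv2.imwrite("pics/c7t.png",R(b))
E
```

```text
t 9.2167 pos [ 0.5305 -0.4051  0.339 ] w 0.1498948768135339 F [ 0.5215  0.2007 -2.6587] q [ 0.7646  0.3665 -0.2312  1.441   0.0848  1.3341 -1.039 ]
total shift in tool units(current axes) [-2.5651 -0.2534  0.0837] after turn [-2.5737 -0.1352  0.0951] turn [-0.0159 -0.0097  0.0884]
```

View pics/c7.png

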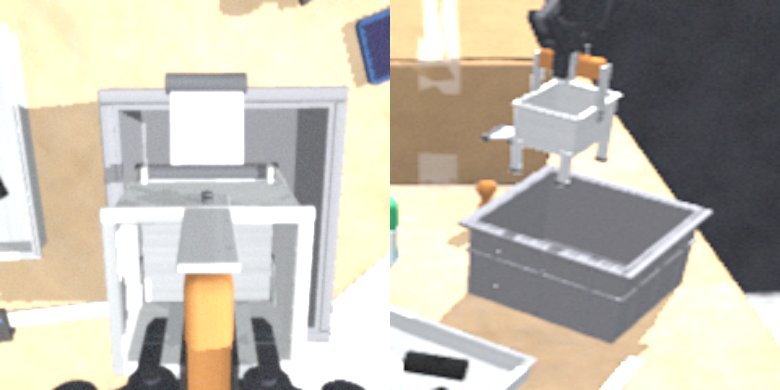

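View pics/c7t.png

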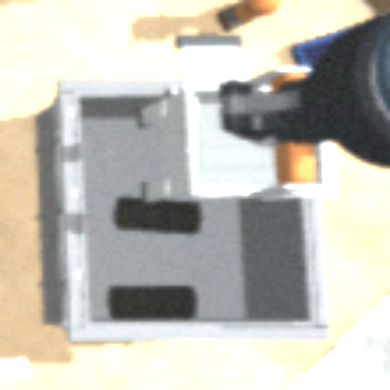

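Emit:
step_arm(rows=[[-0.08, -0.008, 0, 0, 0, 0], [-0.11, -0.01, 0, 0, 0, 0], [-0.14, -0.012, 0, 0, 0, 0], [-0.15, -0.012, 0, 0, 0, 0], [-0.15, -0.012, 0, 0, 0, 0]])

```text
t: 9.78
eef_pos: [0.5378, -0.2752, 0.3322]
tool_rot: [0.0, 0.708, -0.706, -0.002]
wrist_force: [0.5, 0.0, -3.1]
width: 0.147
```

Emit:
step_arm(rows=[[-0.15, -0.012, 0, 0, 0, 0.02], [-0.15, -0.012, 0, 0, 0, 0.02], [-0.15, -0.012, 0, 0, 0, 0.02], [-0.15, -0.012, 0, 0, 0, 0.02], [-0.15, -0.012, 0, 0, 0, 0]])

```text
t: 10.2
eef_pos: [0.5519, -0.1252, 0.3325]
tool_rot: [-0.001, -0.694, 0.72, 0.001]
wrist_force: [0.4, -0.2, -3.4]
width: 0.151
```

Emit:
step_arm(rows=[[-0.15, -0.01, 0, 0, 0, 0], [-0.15, -0.01, 0, 0, 0, 0], [-0.15, -0.01, 0, 0, 0, 0], [-0.15, -0.01, 0, 0, 0, 0], [-0.15, -0.01, 0, 0, 0, 0]])

```text
t: 10.62
eef_pos: [0.5674, 0.0239, 0.3326]
tool_rot: [-0.001, -0.694, 0.72, 0.001]
wrist_force: [0.3, -0.2, -1.9]
width: 0.145
```

```bash
python3 go.py .5815 .107 .25 -92.5
```

```text
t 10.6167 pos [0.5674 0.0239 0.3326] w 0.14482373399823378 F [ 0.3002 -0.213  -1.8787] q [ 0.3088  0.2033 -0.4841  1.6773  0.0974  1.288  -1.8024]
total shift in tool units(current axes) [-0.4178 -0.0562  0.4126] after turn [-0.4181 -0.0524  0.4128] turn [ 0.0056 -0.0001  0.012 ]
```

Emit:
step_arm(rows=[[-0.12, -0.015, 0, 0, 0, 0], [-0.1, -0.013, 0.03, 0, 0, 0], [-0.08, -0.01, 0.06, 0, 0, 0], [-0.05, -0.01, 0.08, 0, 0, 0], [-0.03, 0, 0.08, 0, 0, 0]])

```text
t: 11.03
eef_pos: [0.5802, 0.1008, 0.2827]
tool_rot: [0.0, -0.695, 0.719, 0.001]
wrist_force: [-0.2, -0.3, -2.8]
width: 0.147
```

Emit:
step_arm(rows=[[0, 0, 0.08, 0, 0, 0], [0, 0, 0.05, 0, 0, 0], [0, 0, 0.02, 0, 0, 0], [0, 0, 0, 0, 0, 0], [0, 0, 0, 0, 0, 0]])

```text
t: 11.45
eef_pos: [0.5814, 0.0969, 0.2544]
tool_rot: [-0.0, -0.693, 0.721, -0.0]
wrist_force: [-0.1, 0.2, -2.9]
width: 0.151
```

```bash
python3 go.py .5815 .107 .1915 -92.5;  python3 - <<'E'
from h import *
import pickle
f=cam("wrist");cv2.imwrite("pics/w8.png",f["frame"]);pickle.dump(f,open("pics/w8.pkl","wb"))
E
```

```text
t 11.45 pos [0.5814 0.0969 0.2544] w 0.1505448391055009 F [-0.0743  0.2097 -2.9038] q [ 0.1957  0.3115 -0.5152  1.7221  0.1662  1.1514 -1.9762]
total shift in tool units(current axes) [-0.0505  0.0014  0.3144] after turn [-0.0505  0.0016  0.3144] turn [-0.     -0.0001  0.0096]
```

View pics/w8.png

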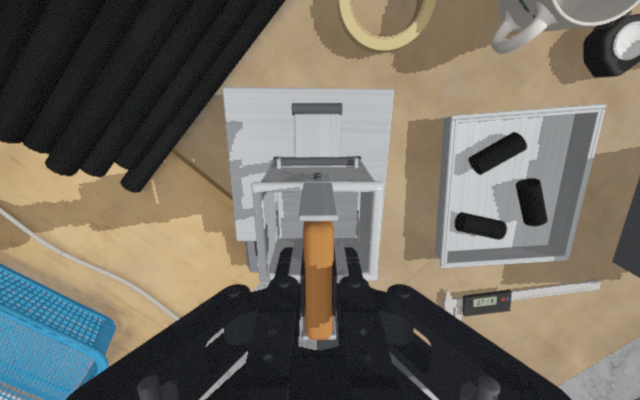

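```bash
python3 - <<'E'
from h import *
import pickle
np.set_printoptions(precision=4,suppress=True)
f=pickle.load(open("pics/w8.pkl","rb"))
o=.2544-.1395
h=(plane(f,275,161,o+.041)+plane(f,357,161,o+.041))/2
t=(plane(f,293,107.5,o+.027)+plane(f,342,107.5,o+.027))/2
print(h,t)
print("plat top corners",plane(f,224,88,.052),plane(f,394,90,.052))
E
```

```text
[0.6157 0.0972 0.1559] [0.6552 0.0945 0.1419]
plat top corners [0.6749 0.1931 0.052 ] [0.6659 0.0129 0.052 ]
```

Emit:
step_arm(rows=[[-0.025, 0, 0.06, 0, 0, 0], [-0.025, 0, 0.08, 0, 0, 0], [0, 0, 0.06, 0, 0, 0], [0, 0, 0.03, 0, 0, 0], [0, 0, 0, 0, 0, 0]])

```text
t: 11.92
eef_pos: [0.5802, 0.1066, 0.2059]
tool_rot: [-0.002, -0.694, 0.72, 0.001]
wrist_force: [-0.8, -0.2, -2.9]
width: 0.149
```

Emit:
step_arm(rows=[[0, 0, 0.02, 0, 0, 0], [0, 0, 0.02, 0, 0, 0], [0, 0, 0.01, 0, 0, 0], [0, 0, 0.01, 0, 0, 0], [0, 0, 0, 0, 0, 0]])

```text
t: 12.33
eef_pos: [0.5817, 0.107, 0.1961]
tool_rot: [-0.0, -0.694, 0.72, 0.0]
wrist_force: [-0.7, 0.0, -2.4]
width: 0.15
```

```bash
python3 go.py .5815 .107 .1915 -92.5
```

```text
t 12.3333 pos [0.5817 0.107  0.1961] w 0.15021041634468685 F [-0.7391  0.0379 -2.3938] q [ 0.1667  0.3756 -0.5066  1.7721  0.207   1.0471 -2.0234]
total shift in tool units(current axes) [0.0002 0.0009 0.023 ] after turn [0.0002 0.001  0.023 ] turn [ 0.0004 -0.0002  0.0106]
```

Emit:
step_arm(rows=[[0, 0, 0.01, 0, 0, 0], [0, 0, 0.007, 0, 0, 0], [0, 0, 0.005, 0, 0, 0], [0, 0, 0, 0, 0, 0], [0, 0, 0, 0, 0, 0]])

```text
t: 12.75
eef_pos: [0.5817, 0.1072, 0.1919]
tool_rot: [-0.0, -0.694, 0.72, 0.0]
wrist_force: [-0.2, 0.2, -3.8]
width: 0.148
```

```bash
python3 go.py .5815 .107 .1915 -92.5
```

```text
t 12.75 pos [0.5817 0.1072 0.1919] w 0.14849145650250842 F [-0.2089  0.1722 -3.8194] q [ 0.1653  0.3804 -0.5056  1.7755  0.2101  1.0393 -2.0257]
total shift in tool units(current axes) [0.0011 0.0012 0.0018] after turn [0.0011 0.0012 0.0018] turn [0.0001 0.     0.0112]
```

Not yet in contact; lower in 1 mm steps.

Emit:
step_arm(rows=[[0, 0, 0.006, 0, 0, 0], [0, 0, 0, 0, 0, 0], [0, 0, 0, 0, 0, 0]])

```text
t: 13.0
eef_pos: [0.582, 0.1075, 0.1915]
tool_rot: [0.0, -0.694, 0.72, -0.0]
wrist_force: [-1.9, 0.6, 1.7]
width: 0.149
```

Emit:
step_arm(rows=[[0, 0, 0.005, 0, 0, 0], [0, 0, 0, 0, 0, 0], [0, 0, 0, 0, 0, 0]])

```text
t: 13.25
eef_pos: [0.5822, 0.1079, 0.1914]
tool_rot: [0.001, -0.694, 0.72, -0.0]
wrist_force: [-2.2, -0.4, 6.0]
width: 0.151
```

Emit:
step_arm(rows=[[0, 0, -0.005, 0, 0, 0], [0, 0, 0, 0, 0, 0], [0, 0, 0, 0, 0, 0], [0, 0, 0, 0, 0, 0], [0, 0, 0, 0, 0, 0]], hand=0.2)

```text
t: 13.67
eef_pos: [0.5818, 0.107, 0.1905]
tool_rot: [-0.0, -0.694, 0.72, 0.0]
wrist_force: [-0.6, 0.7, 0.4]
width: 0.597
```

Emit:
step_arm(rows=[[0, 0, 0, 0, 0, 0], [0, 0, -0.03, 0, 0, 0], [0, 0, -0.08, 0, 0, 0], [0, 0, -0.12, 0, 0, 0], [0, 0, -0.12, 0, 0, 0]])

```text
t: 14.08
eef_pos: [0.5811, 0.107, 0.2609]
tool_rot: [-0.001, -0.694, 0.72, 0.001]
wrist_force: [0.4, 0.1, 0.5]
width: 0.601
```

Emit:
step_arm(rows=[[0, 0, -0.12, 0, 0, 0], [0, 0, -0.1, 0, 0, 0], [0, 0, 0, 0, 0, 0], [0, 0, 0, 0, 0, 0]])

```text
t: 14.42
eef_pos: [0.5827, 0.1076, 0.3067]
tool_rot: [0.002, -0.694, 0.72, -0.001]
wrist_force: [-0.6, -1.1, 0.3]
width: 0.601
```

```bash
python3 go.py .5815 .107 .1915 -92.5;  python3 - <<'E'
from h import *
import pickle
f=cam("wrist");cv2.imwrite("pics/w9.png",f["frame"]);pickle.dump(f,open("pics/w9.pkl","wb"))
f=cam("scene");cv2.imwrite("pics/s9.png",f["frame"])
E
```

```text
t 14.4167 pos [0.5827 0.1076 0.3067] w 0.6011734458792863 F [-0.5613 -1.1171  0.2988] q [ 0.1899  0.2735 -0.5268  1.6566  0.1445  1.2463 -1.9751]
total shift in tool units(current axes) [0.0035 0.0083 0.5761] after turn [0.0032 0.006  0.5761] turn [-0.0076  0.0014  0.0111]
```

View pics/w9.png

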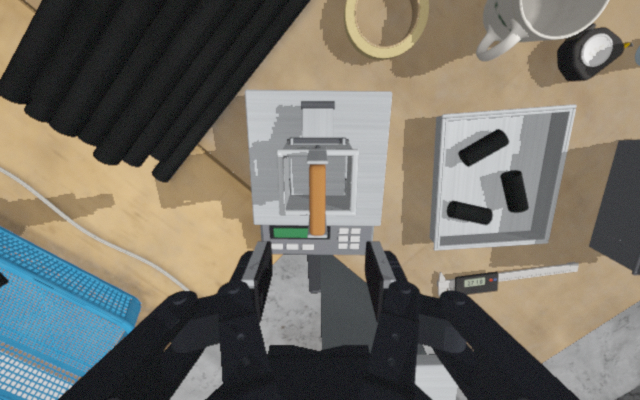

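View pics/s9.png

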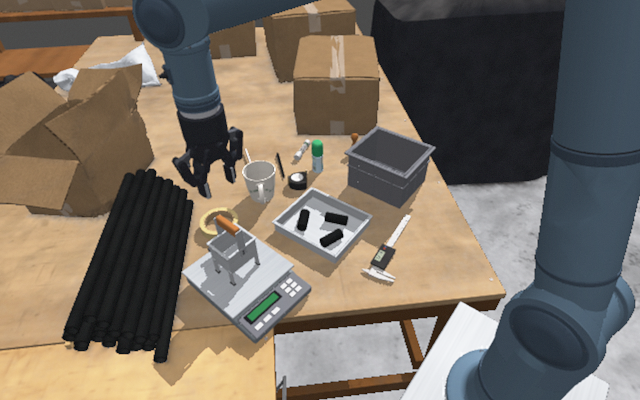

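```bash
python3 - <<'E'
from h import *
import pickle
np.set_printoptions(precision=4,suppress=True)
f=pickle.load(open("pics/w9.pkl","rb"))
print("tab",plane(f,302,104.5,.078),plane(f,335,104.5,.078));print("hinge",plane(f,290,141,.093),plane(f,346,141,.093))
pl=[plane(f,*c,.052) for c in((247,92),(391,93),(381,224),(255,225))];print(np.array(pl),np.mean(pl,0))
t=cam("top");cv2.imwrite("pics/t9.png",t["frame"])
cv2.imwrite("pics/t9b.png",cv2.convertScaleAbs(cv2.resize(t["frame"][170:290,390:500],(500,500)),alpha=1.5,beta=20))
E
```

```text
tab [0.6563 0.1238 0.078 ] [0.6548 0.0853 0.078 ]
hinge [0.6167 0.1392 0.093 ] [0.6142 0.0741 0.093 ]
[[0.6729 0.1925 0.052 ]
 [0.6649 0.0144 0.052 ]
 [0.4871 0.021  0.052 ]
 [0.4924 0.2023 0.052 ]] [0.5793 0.1075 0.052 ]
```

View pics/t9b.png

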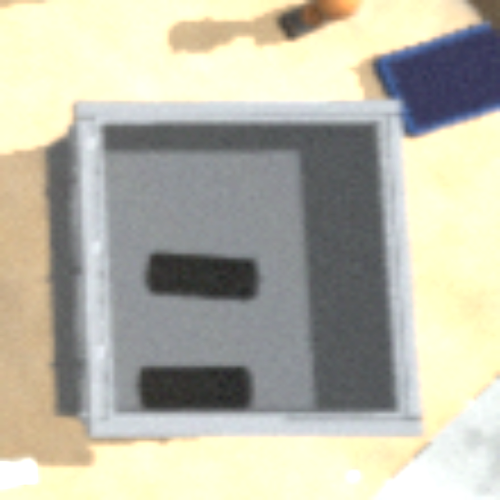

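View pics/t9.png

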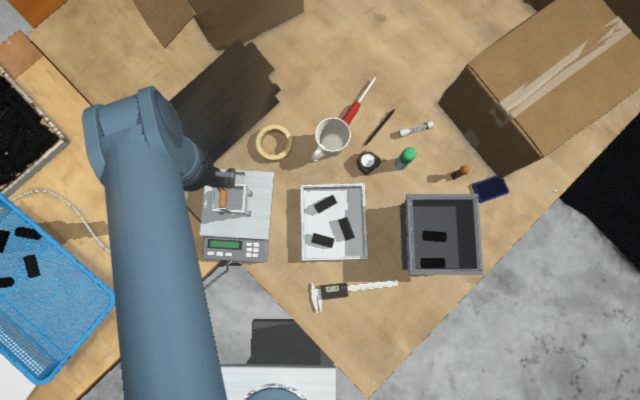

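```bash
python3 -c "
from workcell import *
print(job_done(), sense()['t'])"
```

```text
the job is handed in; nothing more can be done
the job is handed in; nothing more can be done
```

Both tubes are in the packing bin and the cup is back on the scale, empty and with its flap shut. I handed the job in at about 14.6 s of the 48 s allowed. I carried the cup by its handle to the bin, pressed its tab on the +x rim until both tubes dropped, then brought it back and let go.

- **Tubes:** the last top view shows both tubes lying on the bin floor. The cup is empty, and the reject tray still holds its three tubes.
- **Cup position:** the cup measures about (0.580, 0.108) m and the middle of the platform about (0.580, 0.108) m. They agree within the 2 mm camera accuracy.
- **Forces and clearance:** the wrist force readings stayed under about 7 N. The gripper is open, about 0.1 m above the handle, and touches nothing.
- **Other things on the bench:** they look unmoved in the last views. I judged this by eye and did not measure it.

No check failed or disagreed.

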